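# Try the refitted roller catch of the desk cupboard

### The job

The roller catch of the small wooden desk cupboard has just been refitted and must be tried with a loaded door: stand the orange-capped ink bottle upright in the metal rack on the inside of the open door, then push the door shut without slamming or forcing it, just until the catch snaps, and let go to see that it stays shut. Then pull it open again through the catch and leave it standing wide open, about as it was, with the bottle still upright in its rack. Take care not to knock the bottle over or drop it, and leave the other things on the desk where they are.

Things in the scene. Friction and masses are not known exactly. Their poses are not given: they have to be found in the camera images.
- cupboard: Fixed brown wooden desk cupboard, 200 deep (x) x 250 wide (y) x 225 mm high; origin under the middle of its carcass. Its open front looks to its own -x; the paler door hangs there. Nothing is inside but the catch.
- door (a joint): Hinge angle of the pale door, rad; grows as it opens (clockwise seen from above), stop at 1.8; found at 1.2 to 1.45; stays where it is left. Panel 234 wide x 200 high x 15 mm, from 5 to 205 mm above the desk. Shut reads anywhere from -0.045 to 0.05: how deep catch and stop are screwed on is not known and cannot be seen. If let go short of the snap, the roller pushes it back out.
- door_handle (a point): Middle of the dark level bar handle on the door's outer face: bar 10 mm thick, 90 mm long along the door's width, joined by a post at either end; its axis 42 mm out from the outer face (57 mm from the inner), 165 mm from the hinge, 190 mm above the desk. Axes as the door's: y along the door's width towards the hinge, -x out of its outer face, z up.
- door_hinge (a point): Point on the upright hinge line, which lies in the plane of the door's inner face at (-110, 118) mm in the cupboard's frame; 190 mm above the desk. Axes as the door's, as for the handle.
- rack_floor (a point): Middle of the floor inside the aluminium rack on the door's inner face, 118 mm above the desk; moves with the door. Bay 60 mm (x) x 62 mm (y), walls 32 mm high; its middle 36 mm from the inner face, 111 mm from the hinge. The door beside it rises 87 mm above this floor. Axes as the door's: +x away from the inner face, y along the door towards the hinge.
- ink_orange: The ink bottle to use: white body with an orange cap, round, 44 mm across, 85 mm high, about 0.15 to 0.3 kg; origin at the centre of its underside, z up. It stands on the desk to the right of the cupboard.
- ink_blue: An equal bottle with a blue cap, to be left alone.
- cup: Black paper-style cup, 80 mm across, 100 mm high, stands on the desk; leave alone. Origin at the underside.
- tumbler: Green travel tumbler, 86 mm across, 155 mm high; leave alone. Origin at the underside.
- tape: Yellow roll of tape, 90 mm across, 24 mm high; leave alone.
- eraser: White eraser 60 x 25 x 14 mm; leave alone.
- ruler: Wooden ruler 300 x 30 x 5 mm; leave alone.
- door_tongue (a point): Steel tongue on the door's inner face, 205 mm from the hinge, 195 mm up; it meets a sprung roller. Going shut, the roller resists from about 20 mm before the place where the door comes to rest (5 to 11 N at the handle); 4 mm before it, the push falls to nothing and the door is drawn home with a snap. Pressing on then works on the stop. Opening takes 5 to 12 N at the handle, in the first 4 mm.
- buffer (a joint): How far the rubber-tipped stop inside the cupboard is pressed in, m: 0 until the door meets it, then 20 N per mm, end at 5 mm. The catch alone holds the shut door on it with about 0.6 mm; a hand pressing the shut door home harder than about 15 N at the handle strains it. It is fitted along with the catch, so it does not tell where that sits.

How it is judged:
By the outcome, as a careful person would: the job done as asked, in the order asked, and still so for the second after the job is handed in, with the robot touching nothing.
It also fails if it takes over 69 s, if anything falls off the work surface, if the arm or the gripper's body presses on something with over 40 N, if the wrist force passes 120 N, or if a joint passes its speed limit or range.

### The arm

A 7-joint arm with a two-finger parallel gripper is mounted at the origin on the work surface. World frame = base frame: x ahead of the robot, y to its left, z up, the work surface at z = 0. Lengths are in m, angles in rad, forces in N, time in s.
With the tool pointing down it reaches from about 0.35 to 0.9 m from the base axis. Payload 8.1 kg.
Tool frame: the origin (TCP) lies midway between the tips of the shut fingers; the grasp point (between the pads) lies 19 mm behind it (r.pinch_z is the y of the grasp point in the tool frame, in m); y points along the fingers, z is the direction in which the jaws open and shut, and the axes are right-handed (so a half turn about y gives the same grasp; the last joint's range is limited). The gripper opens to 92 mm and grips with 3 to 60 N. Pads are 19 mm wide; open, the fingers measure 130 mm over their backs; the gripper's body (75 mm by 190 mm) begins 47 mm behind the grasp point.
Start: joints at [-1.404, 0.434, 0.025, 1.573, -0.012, 1.134, -0.075], TCP at [0.167, 0.602, 0.227] pointing down, gripper open.
Joint ranges: [-2.62, 2.62], [-0.44, 2.09], [-1.27, 1.32], [0.08, 2.57], [-1.32, 4.46], [0.12, 2], [-2.74, 2.74]. Speed limits (rad/s): [2.22, 2.22, 3.01, 3.01, 3.14, 3.14, 3.14].

### API

Orientations are given as a unit quaternion [x, y, z, w].
In Python, from bench import r gives the robot as it stands.
- The arm moves only by the tool arm_command, never from a script. Its argument "motion" is text: rows parted by semicolons, each of 7 numbers parted by spaces: the turn, a rotation vector about the world's x, y, z in degrees, then the shift along the world's x, y, z in mm, then the finger opening in mm, from 0 to 91.8. A call has 1 to 12 rows; each row shifts and turns the commanded pose from where the row before left it; what a row does not reach is not made up. A row lasts 1/10 s, in which the tool goes at most 50 mm and 8.59 degrees, less where a joint would pass 70% of its speed; a pose out of reach is approached as far as the arm can. A call with a gripper value outside its range is refused whole. The fingers move at their own pace and stop on an object; "squeeze" is the grip in N (left out, the last holds). Time passes only in rows, so rows that do not move let the fingers close. It gives the time, the measured TCP pose, the force and the opening at its end, in the units of the state.
- r.state(): the state, without advancing time (a new reading comes with each control period).
- r.get_image(name): name is "scene" or "top" or "wrist"; returns a dict with "color" (420x560x3 uint8, red, green, blue), "camera_matrix" (3x3 intrinsics, pixels), "R" (3x3) and "t" (3): a world point X has camera coordinates R X + t. Camera axes: x right, y down, z forward; pixel columns grow to the right and rows downward; lengths in m; the calibration is good to about 2 mm. A picture is of the moment at which its call begins. There is no depth.
- r.sign_off(): hands the job in, once; it reports no verdict.
The state is a dict: "time_s": time; "joint_pos": joint angles; "joint_vel": joint speeds; "tau": joint torques, N m; "position": TCP position; "tcp_rot": TCP orientation; "wrist_force": force on the tool from outside, world axes, zero at the start; "torque": the same for the moment, N m; "grip_width": finger opening in m.
Only numpy, scipy, OpenCV 4.12 (cv2) and the standard library are available. Lean on these libraries where they do the work, as an engineer would, in place of code of your own. Each camera call takes 0.05 s, during which the arm holds its last target.

## Working session

There is one attempt and no reset: what is moved stays moved. The work goes in short steps, Python scripts to look and compute and a tool call to move; the robot and the scene stay as the last step left them, time stands still between calls to the robot, and variables do not carry over. Pictures are saved under pics/ and viewed, and the job is handed in when it is done.

Besides the shell and the picture viewer there is one more tool, called after "Emit:" by a JSON object that holds its "fn" and its "kwargs", one argument or row to a line. arm_command: Moves the arm, as the interface text tells. Its arguments: {"type":"object","properties":{"motion":{"type":"string"},"squeeze":{"type":"number"}},"required":["motion"]}

```bash
mkdir -p pics; ls
cat > h.py <<'E'
from bench import r
import numpy as np, cv2
def shot(n,f):
    d=r.get_image(n); cv2.imwrite('pics/'+f+'.png',cv2.cvtColor(d['color'],cv2.COLOR_RGB2BGR)); np.savez('pics/'+f+'.npz',K=d['camera_matrix'],R=d['R'],t=d['t']); return d
def cam(f):
    d=np.load('pics/'+f+'.npz'); return d['K'],d['R'],d['t']
def back(f,u,v,z):
    K,R,t=cam(f); c=-R.T@t; w=R.T@np.linalg.inv(K)@np.array([u,v,1.]); return c+w*(z-c[2])/w[2]
def proj(f,X):
    K,R,t=cam(f); p=K@(R@np.asarray(X,float)+t); return p[:2]/p[2]
E
python3 - <<'E'
from h import *
for n in ['scene','top','wrist']: shot(n,n+'0')
s=r.state(); print({k:np.round(v,3) for k,v in s.items()}, r.pinch_z)
for n in ['scene0','top0']:
    K,R,t=cam(n); print(n,-R.T@t,R[2])
E
```

```text
pics
{'time_s': np.float64(0.15), 'joint_pos': array([-1.404,  0.435,  0.025,  1.574, -0.012,  1.134, -0.075]), 'joint_vel': array([ 0.001, -0.002, -0.   , -0.002,  0.001,  0.   ,  0.001]), 'tau': array([ 2.0000e-03, -6.6826e+01,  9.8600e-01, -3.1469e+01, -6.1000e-02,
        3.9000e-02,  0.0000e+00]), 'position': array([0.167, 0.602, 0.226]), 'tcp_rot': array([ 0.701, -0.095,  0.095, -0.7  ]), 'wrist_force': array([-0.128, -0.892, -0.129]), 'torque': array([-0.056, -0.009,  0.025]), 'grip_width': np.float64(0.092)} -0.0188
scene0 [ 0.64721545 -0.70329669  1.23699848] [-0.06666745  0.50540251 -0.86030445]
top0 [ 0.38000398 -0.06841218  1.40132263] [ 0.11640571 -0.00868235 -0.9931638 ]
```

View pics/scene0.png

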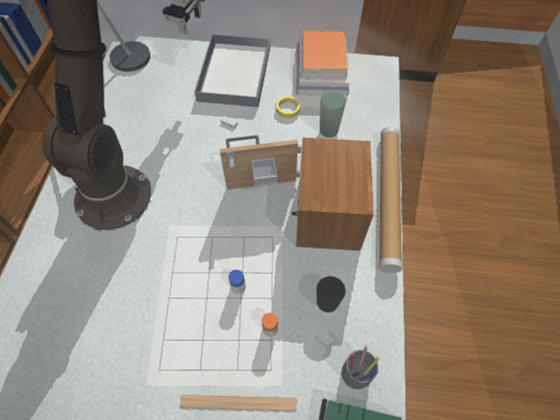

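View pics/top0.png

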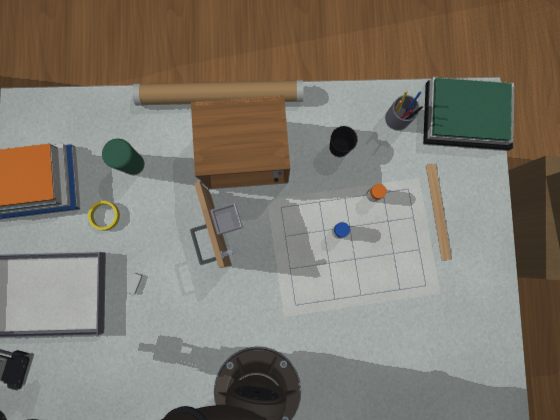

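View pics/wrist0.png

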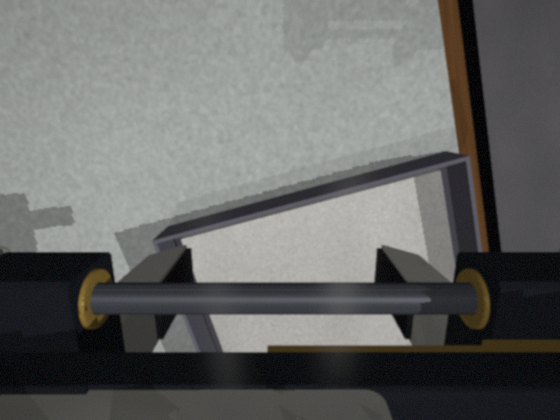

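The top view has the orange cap near (378,191), the cupboard top around (193-288, 97-172), the rack near (228,219), the handle near (207,245), and the blue bottle at (342,230). The arm is off to the left. I'll zoom in to measure.

Run:
```python
import cv2
a=cv2.imread('pics/top0.png')
cv2.imwrite('pics/topc1.png',cv2.resize(a[85:275,180:300],None,fx=5,fy=5,interpolation=cv2.INTER_CUBIC)[:,:][0:950][::1][:,:600][350:950])
cv2.imwrite('pics/topc2.png',cv2.resize(a[85:205,180:300],None,fx=5,fy=5,interpolation=cv2.INTER_CUBIC))
cv2.imwrite('pics/topc3.png',cv2.resize(a[170:250,320:400],None,fx=6,fy=6,interpolation=cv2.INTER_CUBIC))
```

```text
(no output)
```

View pics/topc1.png

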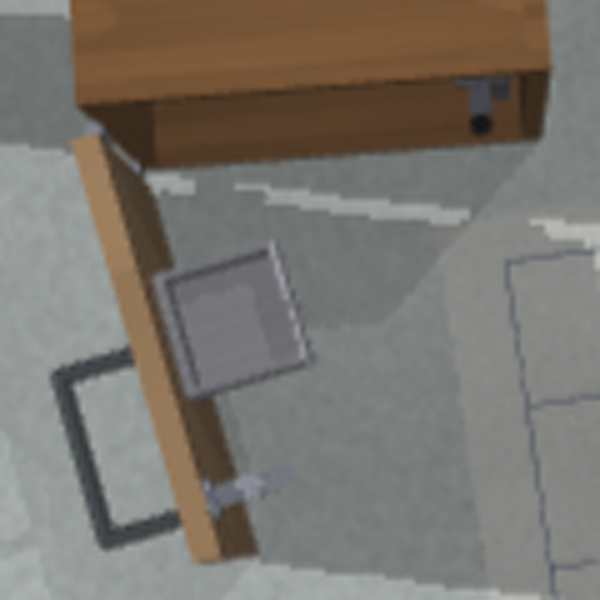

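View pics/topc2.png

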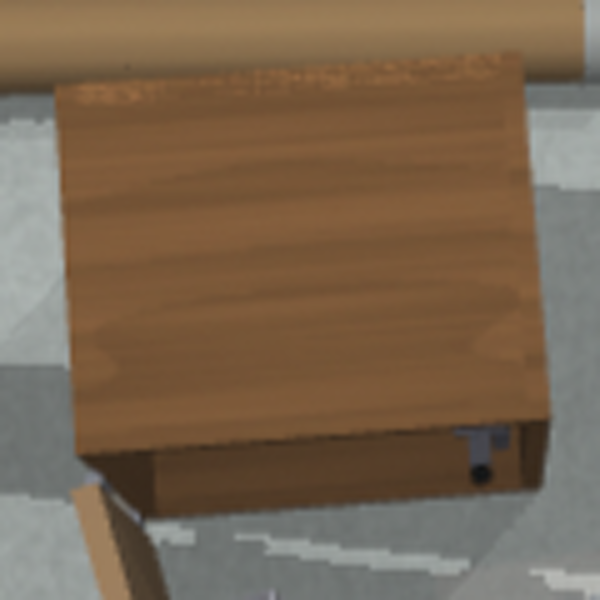

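View pics/topc3.png

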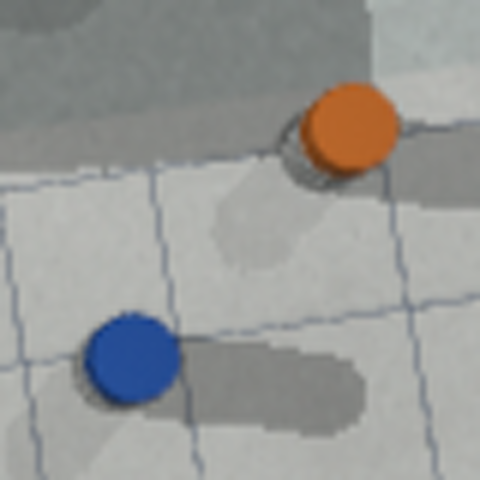

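```bash
cat > geo.py <<'E'
from h import *
from scipy.optimize import least_squares
def Rz(a): return np.array([[np.cos(a),-np.sin(a),0],[np.sin(a),np.cos(a),0],[0,0,1]])
def cup(p,X): return Rz(p[2])@np.array(X,float)+[p[0],p[1],0]
def door(p,X): # door frame: origin on hinge line at desk, y toward hinge, x to inner
    return cup(p,Rz(-p[3])@np.array(X,float)+[-.110,.118,0])
E
cat > fit.py <<'E'
from geo import *
o=lambda u,v,b=85:(180+u/5,b+v/5)
C=[([.1,.125,.225],o(57,88)),([.1,-.125,.225],o(522,55)),([-.1,-.125,.225],o(550,418)),([-.1,.125,.225],o(77,455))]
D=[([0,-.234,.205],o(220,555,155)),([-.015,-.234,.205],o(192,562,155)),([-.057,-.165-.045,.19],o(108,543,155)),([-.057,-.165+.045,.19],o(63,378,155))]
def f(p): return np.concatenate([proj('top0',cup(p,X))-u for X,u in C]+[proj('top0',door(p,X))-u for X,u in D])
s=least_squares(f,[.6,.05,0.0,1.3]); p=s.x; print(p,np.round(s.fun.reshape(-1,2),2))
np.save('p.npy',p)
for n,X in dict(handle=[-.057,-.165,.19],hinge=[0,0,.19],rack=[.036,-.111,.118],tongue=[0,-.205,.195]).items(): print(n,door(p,X),proj('scene0',door(p,X)),proj('top0',door(p,X)))
print('handle shut',door([*p[:3],0],[-.057,-.165,.19]))
b=back('top0',320+350/6,170+129/6,.085);print('orange',b,proj('scene0',b)); 
b=back('top0',320+133/6,170+358/6,.085);print('blue',b,proj('scene0',b))
E
python3 fit.py
```

```text
[0.71169043 0.01938671 0.05097943 1.3487386 ] [[-0.33 -0.25]
 [ 0.19 -0.39]
 [ 0.54  0.38]
 [-0.18  0.08]
 [ 0.17 -0.12]
 [ 0.22  0.19]
 [-0.14 -0.14]
 [-0.48  0.21]]
handle [0.42156211 0.14202316 0.19      ] [241.42653243 138.72008325] [196.76992347 247.06641319]
hinge [0.59582037 0.1316281  0.19      ] [297.90600729 146.9002706 ] [200.3399226  181.94248112]
rack [0.49863988 0.06702971 0.118     ] [263.71662863 174.87681965] [227.70113518 219.74499445]
tongue [0.39841432 0.07634835 0.195     ] [229.88873245 154.01123982] [221.50279989 255.20386995]
handle shut [ 0.54730239 -0.0360621   0.19      ]
orange [ 0.57338902 -0.37000666  0.085     ] [268.55777975 319.63643179]
blue [ 0.46456806 -0.25967339  0.085     ] [235.31909519 276.00330179]
```

Run:
```python
import cv2
a=cv2.imread('pics/scene0.png')
cv2.imwrite('pics/sc1.png',cv2.resize(a[130:260,210:380],None,fx=4.5,fy=4.5,interpolation=cv2.INTER_CUBIC))
cv2.imwrite('pics/sc2.png',cv2.resize(a[260:350,220:300],None,fx=6,fy=6,interpolation=cv2.INTER_CUBIC))
```

```text
(no output)
```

View pics/sc1.png

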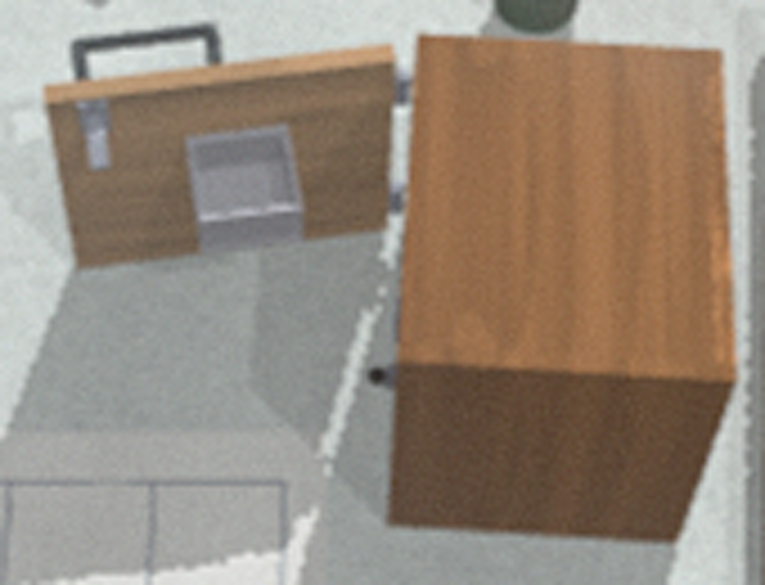

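View pics/sc2.png

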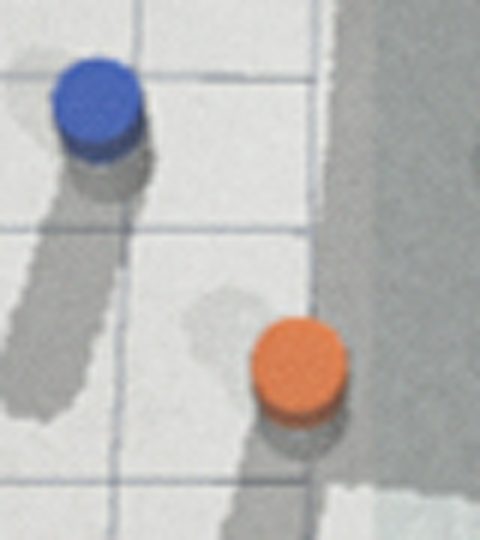

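```bash
cat > fit2.py <<'E'
from geo import *
def o(u,v,b=85,a=180,s=5): return ((u+.5)/s-.5+a,(v+.5)/s-.5+b)
S=lambda u,v:o(u,v,130,210,4.5)
C=[('top0',cup,[.1,.125,.225],o(57,88)),('top0',cup,[.1,-.125,.225],o(522,55)),('top0',cup,[-.1,-.125,.225],o(550,418)),('top0',cup,[-.1,.125,.225],o(77,455)),
('top0',door,[0,-.234,.205],o(220,555,155)),('top0',door,[-.015,-.234,.205],o(192,562,155)),('top0',door,[-.057,-.21,.19],o(108,543,155)),('top0',door,[-.057,-.12,.19],o(63,378,155)),
('scene0',cup,[.1,.125,.225],S(722,50)),('scene0',cup,[.1,-.125,.225],S(735,380)),('scene0',cup,[-.1,-.125,.225],S(400,363)),('scene0',cup,[-.1,.125,.225],S(419,36)),
('scene0',door,[0,-.234,.205],S(47,103)),('scene0',door,[-.057,-.21,.19],S(78,45)),('scene0',door,[-.057,-.12,.19],S(212,32))]
f=lambda p:np.concatenate([proj(n,g(p,X))-u for n,g,X,u in C])
s=least_squares(f,[.6,.05,0.0,1.3]); p=s.x; print(p,np.round(s.fun.reshape(-1,2),1).tolist()); np.save('p.npy',p)
for n,X in dict(handle=[-.057,-.165,.19],hinge=[0,0,.19],rack=[.036,-.111,.118]).items(): print(n,door(p,X))
print('handle shut',door([*p[:3],0],[-.057,-.165,.19]))
def tri(ut,us):
    g=lambda X:np.concatenate([proj('top0',X)-ut,proj('scene0',X)-us]); q=least_squares(g,[.5,-.3,.08]); return q.x,q.fun
print(tri(o(350,129,170,320,6),o(299,363,260,220,6)),tri(o(133,358,170,320,6),o(98,103,260,220,6)))
from scipy.spatial.transform import Rotation as Ro
print(Ro.from_quat(r.state()['tcp_rot']).as_matrix())
E
python3 fit2.py
```

```text
[0.712945   0.02099655 0.05317884 1.35118904] [[-0.6, -0.2], [-0.1, -0.5], [0.4, 0.2], [-0.3, 0.1], [0.0, -0.1], [0.1, 0.2], [-0.3, -0.1], [-0.6, 0.2], [0.3, 0.4], [0.5, 0.8], [-0.6, 0.0], [-0.5, -0.2], [0.1, 0.3], [0.2, 0.5], [-0.3, -0.0]]
handle [0.42257271 0.14342162 0.19      ]
hinge [0.59682836 0.13298282 0.19      ]
rack [0.49963165 0.06840883 0.118     ]
handle shut [ 0.54867931 -0.03481369  0.19      ]
(array([ 0.57542173, -0.36974938,  0.08081089]), array([-0.02245672, -0.05143622, -0.04910571,  0.0126921 ])) (array([ 0.46594114, -0.2594202 ,  0.07939857]), array([ 0.03508598,  0.07744361,  0.07936692, -0.01936219]))
[[ 9.63797315e-01 -2.32787769e-04  2.66635859e-01]
 [-2.66635944e-01 -1.19414419e-03  9.63796580e-01]
 [ 9.40416059e-05 -9.99999260e-01 -1.21298255e-03]]
```

Emit:
{"fn": "arm_command", "kwargs": {
  "motion": "0 0 0 0 0 30 91; 0 0 0 10 -15 40 91; 0 0 -2 20 -30 40 91; 0 0 -3 24 -40 10 91; 0 0 -3 24 -40 0 91; 0 0 -3 24 -40 0 91; 0 0 -3 24 -40 0 91; 0 0 -3 24 -40 0 91; 0 0 -3 24 -40 0 91; 0 0 -3 24 -40 0 91; 0 0 -3 24 -40 0 91; 0 0 -3 24 -40 0 91"
}}

```text
time_s: 1.35
position: [0.4116, 0.1977, 0.3439]
tcp_rot: [-0.654, 0.268, -0.268, 0.654]
wrist_force: [1.1, 1.1, 0.1]
grip_width: 0.0909
```

Emit:
{"fn": "arm_command", "kwargs": {
  "motion": "0 0 -3 12 -42 0 91; 0 0 -3 13 -45 0 91; 0 0 -3 13 -45 0 91; 0 0 -3 13 -45 0 91; 0 0 -3 13 -45 0 91; 0 0 -3 13 -45 0 91; 0 0 -3 13 -45 0 91; 0 0 -3 13 -45 0 91; 0 0 -3 13 -45 0 91; 0 0 -3 13 -45 -20 91; 0 0 0 13 -45 -40 91; 0 0 0 13 -45 -40 91"
}}

```text
time_s: 2.55
position: [0.5616, -0.3214, 0.2581]
tcp_rot: [-0.563, 0.428, -0.428, 0.563]
wrist_force: [0.3, 2.1, -0.2]
grip_width: 0.0913
```

Emit:
{"fn": "arm_command", "kwargs": {
  "motion": "0 0 0 6 -29 -35 91; 0 0 0 0 0 -35 91; 0 0 0 0 0 0 91; 0 0 0 0 0 0 91"
}}

```text
time_s: 2.95
position: [0.5671, -0.3481, 0.1895]
tcp_rot: [0.563, -0.428, 0.427, -0.563]
wrist_force: [0.8, 0.1, 0.8]
grip_width: 0.0912
```

```bash
cat > st.py <<'E'
from h import *
from scipy.spatial.transform import Rotation as Ro
s=r.state(); M=Ro.from_quat(s['tcp_rot']).as_matrix()
print(round(float(s['time_s']),2),'pos',np.round(np.array(s['position'])*1000,1),'jaw',np.round(np.degrees(np.arctan2(M[1,2],M[0,2])),1),'down',np.round(M[:,1],3),'F',np.round(s['wrist_force'],1),'w',round(float(s['grip_width']),4),'q',np.round(s['joint_pos'],2))
E
python3 st.py; python3 -c "
from h import *
shot('wrist','w1');shot('scene','s1')"
```

```text
2.95 pos [ 567.1 -348.1  189.5] jaw 15.6 down [-0.001  0.001 -1.   ] F [0.8 0.1 0.8] w 0.0912 q [ 0.03  0.61  0.71  1.55 -0.42  1.15  1.11]
```

View pics/w1.png

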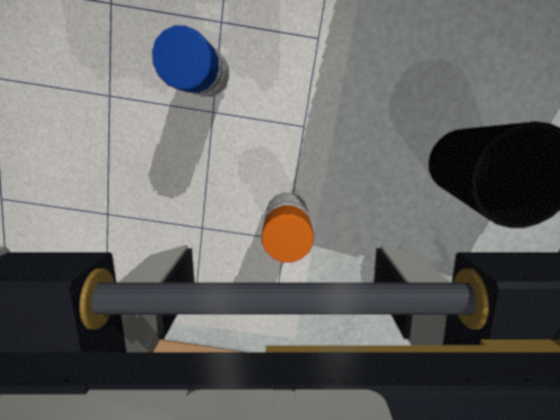

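View pics/s1.png

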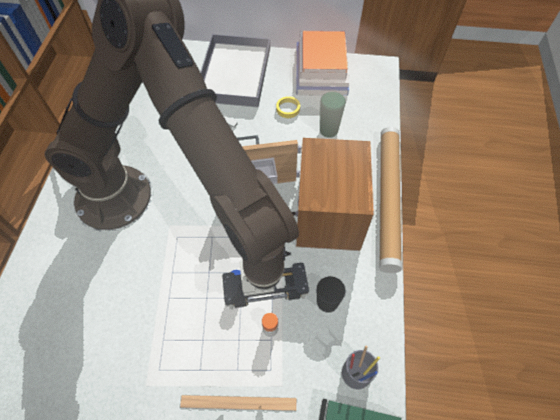

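```bash
python3 -c "
from h import *
print(back('top0',344,139,.1), back('w1',287,232,.083), proj('w1',[.575,-.3695,.083]))"
```

```text
[ 0.72881136 -0.2739559   0.1       ] [ 0.57573393 -0.36633287  0.083     ] [285.09717536 235.28836814]
```

Emit:
{"fn": "arm_command", "kwargs": {
  "motion": "0 0 0 8 -20 0 91; 0 0 0 0 0 0 91; 0 0 0 0 0 -35 91; 0 0 0 0 0 -35 91; 0 0 0 0 0 -30 91; 0 0 0 0 0 -25 91; 0 0 0 0 0 -15 91; 0 0 0 0 0 -8 91; 0 0 0 0 0 0 91; 0 0 0 0 0 0 91"
}}

```text
time_s: 4.05
position: [0.5758, -0.3691, 0.0427]
tcp_rot: [-0.563, 0.427, -0.428, 0.563]
wrist_force: [-0.5, 0.2, 0.1]
grip_width: 0.0913
```

```bash
python3 st.py; python3 -c "
from h import *
shot('wrist','w2')"
```

```text
4.05 pos [ 575.8 -369.1   42.7] jaw 15.6 down [ 0.002 -0.001 -1.   ] F [-0.5  0.2  0.1] w 0.0913 q [ 0.12  0.78  0.62  1.63 -0.54  0.91  1.21]
```

View pics/w2.png

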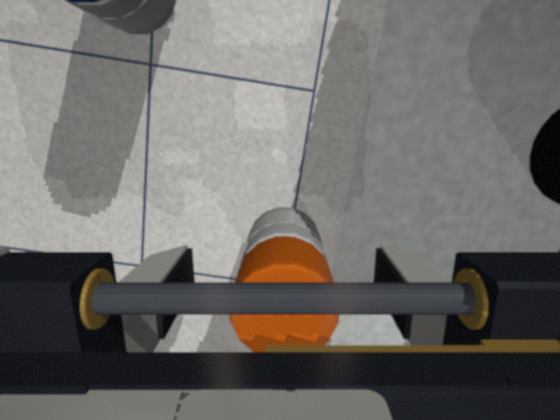

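The bottle is centred between the fingers: cap about x=284, gap middle about 285. Closing.

Emit:
{"fn": "arm_command", "kwargs": {
  "motion": "0 0 0 0 0 0 70; 0 0 0 0 0 0 50; 0 0 0 0 0 0 30; 0 0 0 0 0 0 30; 0 0 0 0 0 0 30; 0 0 0 0 0 0 30; 0 0 0 0 0 0 30; 0 0 0 0 0 0 30",
  "squeeze": 18
}}

```text
time_s: 4.9
position: [0.5752, -0.3687, 0.0413]
tcp_rot: [-0.563, 0.428, -0.428, 0.563]
wrist_force: [0.9, 0.6, 0.4]
grip_width: 0.0433
```

Emit:
{"fn": "arm_command", "kwargs": {
  "motion": "0 0 0 0 0 4 30; 0 0 0 0 0 8 30; 0 0 0 0 0 12 30; 0 0 0 0 0 10 30; 0 0 0 0 0 0 30; 0 0 0 0 0 0 30"
}}

```text
time_s: 5.5
position: [0.5753, -0.3687, 0.0758]
tcp_rot: [-0.563, 0.427, -0.428, 0.563]
wrist_force: [0.3, 0.3, -4.0]
grip_width: 0.0433
```

```bash
python3 st.py; python3 -c "
from h import *
shot('wrist','w3');shot('scene','s3')
import cv2
cv2.imwrite('pics/s3c.png',cv2.resize(cv2.imread('pics/s3.png')[230:400,180:360],None,fx=3.3,fy=3.3))"
```

```text
5.5 pos [ 575.3 -368.7   75.8] jaw 15.5 down [ 0.001 -0.    -1.   ] F [ 0.3  0.3 -4. ] w 0.0433 q [ 0.11  0.74  0.64  1.61 -0.51  0.96  1.19]
```

View pics/w3.png

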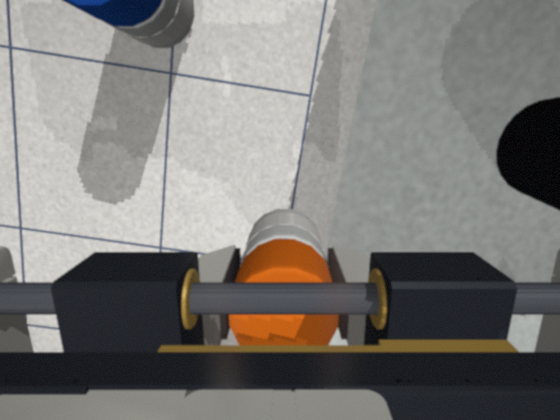

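View pics/s3c.png

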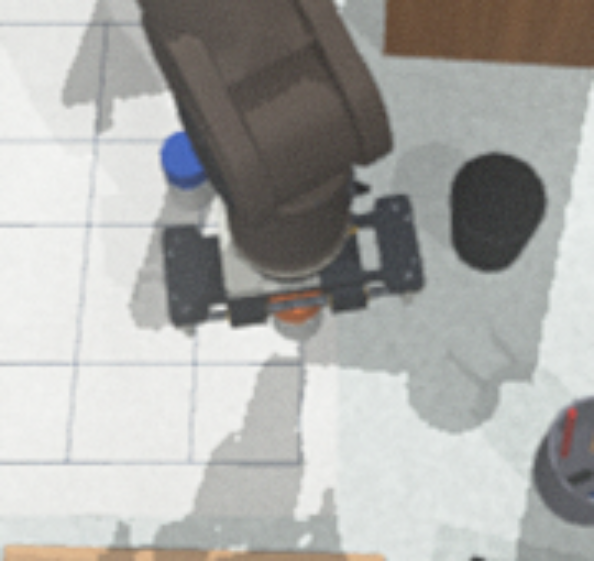

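Emit:
{"fn": "arm_command", "kwargs": {
  "motion": "0 0 0 0 0 20 30; 0 0 0 0 0 35 30; 0 0 0 0 0 40 30; 0 0 0 -2 10 40 30; 0 0 0 -4 20 40 30; 0 0 0 -5 30 30 30; 0 0 0 -6 35 19 30; 0 0 0 -7 38 0 30; 0 0 0 -7 38 0 30; 0 0 0 -7 38 0 30; 0 0 0 -7 38 0 30; 0 0 0 -7 38 0 30"
}}

```text
time_s: 6.8
position: [0.5222, -0.0822, 0.2989]
tcp_rot: [0.563, -0.428, 0.428, -0.563]
wrist_force: [0.3, 0.7, -3.4]
grip_width: 0.0437
```

Emit:
{"fn": "arm_command", "kwargs": {
  "motion": "0 0 0 -7 38 0 30; 0 0 0 -7 38 0 30; 0 0 0 -6 32 0 30; 0 0 0 -4 24 0 30; 0 0 0 0 14 0 30; 0 0 0 0 6 0 30; 0 0 0 0 0 0 30; 0 0 0 0 0 0 30; 0 0 0 0 0 0 30"
}}

```text
time_s: 7.7
position: [0.4993, 0.0667, 0.2993]
tcp_rot: [0.563, -0.428, 0.429, -0.562]
wrist_force: [0.3, -0.5, -2.0]
grip_width: 0.0433
```

```bash
python3 st.py; python3 -c "
from h import *
shot('wrist','w4');shot('scene','s4')
import cv2
cv2.imwrite('pics/s4c.png',cv2.resize(cv2.imread('pics/s4.png')[110:260,190:350],None,fx=4,fy=4))"
```

```text
7.7 pos [499.3  66.7 299.3] jaw 15.4 down [ 0. -0. -1.] F [ 0.3 -0.5 -2. ] w 0.0433 q [-0.83  0.19  0.72  1.79 -0.13  1.21  0.19]
```

View pics/w4.png

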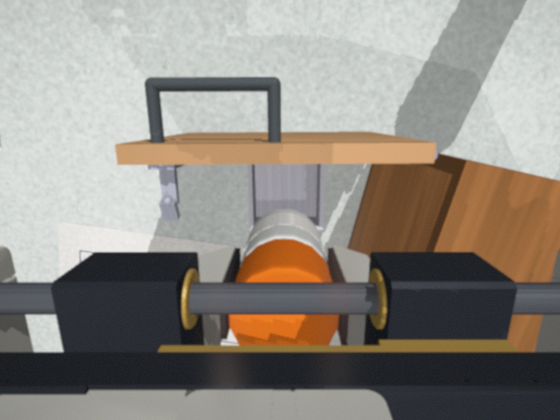

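View pics/s4c.png

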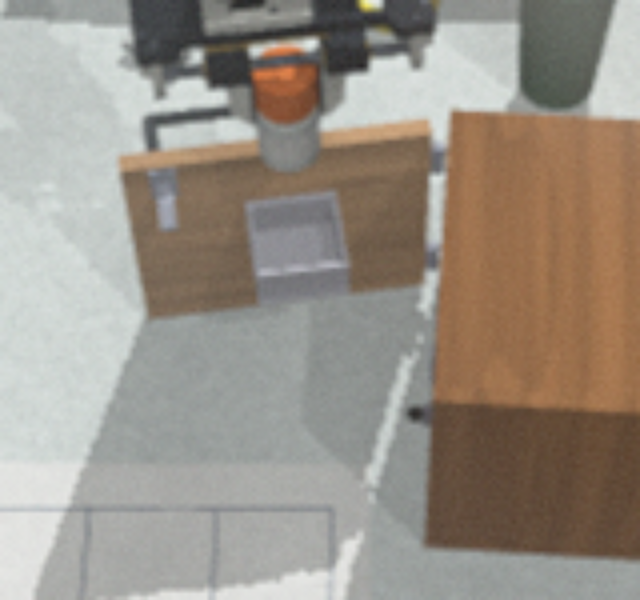

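```bash
python3 -c "
from geo import *
p=np.load('p.npy')
for y in (-.111-.031,-.111+.031): print([np.round(proj('w4',door(p,[x,y,.15])),1) for x in (.006,.03)])
print(proj('w4',door(p,[0,-.234,.205])),proj('w4',door(p,[-.057,-.21,.19])))
import cv2
cv2.imwrite('pics/w4c.png',cv2.resize(cv2.imread('pics/w4.png')[60:260,110:350],None,fx=3,fy=3))"
```

```text
[array([249.1, 162.3]), array([249.9, 188.5])]
[array([318. , 162.1]), array([317.4, 188.2])]
[117.39051032 164.36550502] [149.02667153  84.21348927]
```

View pics/w4c.png

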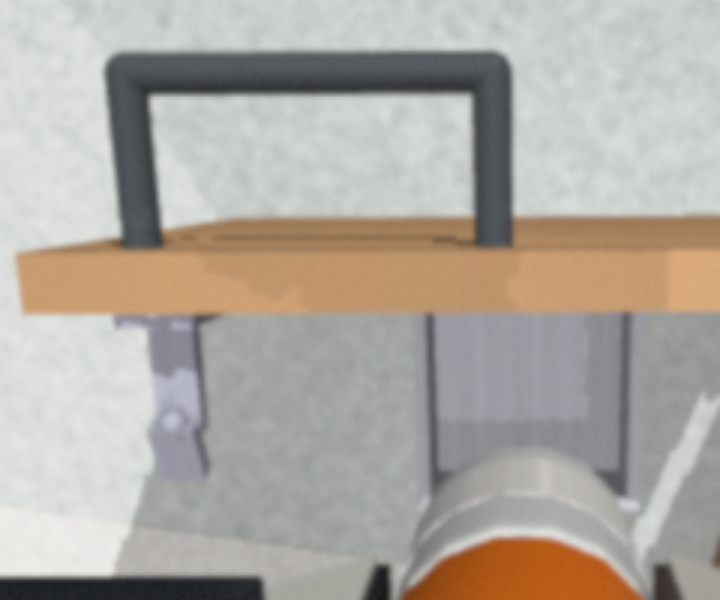

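Emit:
{"fn": "arm_command", "kwargs": {
  "motion": "0 0 0 2 2 -10 30; 0 0 0 0 0 -22 30; 0 0 0 0 0 -28 30; 0 0 0 0 0 -25 30; 0 0 0 0 0 -15 30; 0 0 0 0 0 0 30; 0 0 0 0 0 0 30"
}}

```text
time_s: 8.5
position: [0.5011, 0.0701, 0.1993]
tcp_rot: [0.563, -0.428, 0.428, -0.563]
wrist_force: [0.5, -0.7, -2.1]
grip_width: 0.0433
```

```bash
python3 st.py; python3 -c "
from h import *
shot('wrist','w5');shot('scene','s5')
import cv2
cv2.imwrite('pics/s5c.png',cv2.resize(cv2.imread('pics/s5.png')[110:260,190:350],None,fx=4,fy=4))"
```

```text
8.5 pos [501.1  70.1 199.3] jaw 15.5 down [-0.    -0.001 -1.   ] F [ 0.5 -0.7 -2.1] w 0.0433 q [-0.78  0.3   0.68  1.94 -0.23  0.98  0.28]
```

View pics/s5c.png

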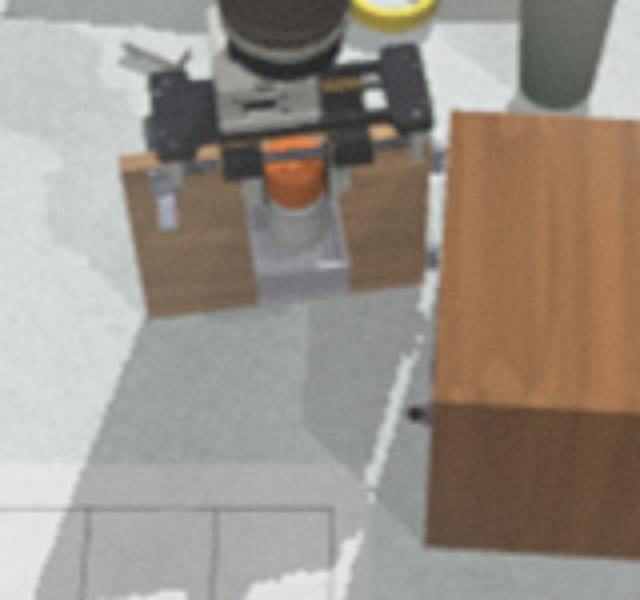

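View pics/w5.png

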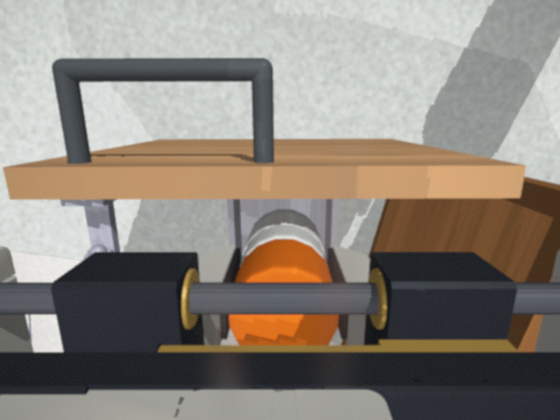

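Bottle is centred over the bay (284 vs 238–330). Lowering.

Emit:
{"fn": "arm_command", "kwargs": {
  "motion": "0 0 0 0 -1 -8 30; 0 0 0 0 0 -12 30; 0 0 0 0 0 -10 30; 0 0 0 0 0 -6 30; 0 0 0 0 0 0 30; 0 0 0 0 0 0 30"
}}

```text
time_s: 9.2
position: [0.5011, 0.0692, 0.1632]
tcp_rot: [0.563, -0.428, 0.428, -0.563]
wrist_force: [0.2, 0.1, -2.3]
grip_width: 0.0438
```

Emit:
{"fn": "arm_command", "kwargs": {
  "motion": "0 0 0 0 0 -1 30; 0 0 0 0 0 -1 30; 0 0 0 0 0 0 30; 0 0 0 0 0 0 30"
}}

```text
time_s: 9.6
position: [0.5011, 0.0693, 0.1614]
tcp_rot: [-0.563, 0.428, -0.428, 0.563]
wrist_force: [-0.6, 0.5, -2.0]
grip_width: 0.0437
```

Emit:
{"fn": "arm_command", "kwargs": {
  "motion": "0 0 0 0 0 -1 30; 0 0 0 0 0 0 30; 0 0 0 0 0 0 30"
}}

```text
time_s: 9.9
position: [0.501, 0.0693, 0.1603]
tcp_rot: [-0.563, 0.428, -0.428, 0.563]
wrist_force: [-0.3, -0.2, -2.5]
grip_width: 0.0434
```

Emit:
{"fn": "arm_command", "kwargs": {
  "motion": "0 0 0 0 0 -1 30; 0 0 0 0 0 0 30; 0 0 0 0 0 0 30"
}}

```text
time_s: 10.2
position: [0.501, 0.0693, 0.1593]
tcp_rot: [0.563, -0.428, 0.428, -0.563]
wrist_force: [0.0, 0.1, -2.8]
grip_width: 0.0432
```

Emit:
{"fn": "arm_command", "kwargs": {
  "motion": "0 0 0 0 0 -1 30; 0 0 0 0 0 0 30; 0 0 0 0 0 0 30"
}}

```text
time_s: 10.5
position: [0.5015, 0.0691, 0.1589]
tcp_rot: [-0.563, 0.428, -0.428, 0.563]
wrist_force: [-2.0, -2.2, 6.2]
grip_width: 0.0432
```

Emit:
{"fn": "arm_command", "kwargs": {
  "motion": "0 0 0 0 0 -1 30; 0 0 0 0 0 0 30; 0 0 0 0 0 0 30"
}}

```text
time_s: 10.8
position: [0.5018, 0.0689, 0.1588]
tcp_rot: [-0.562, 0.428, -0.428, 0.563]
wrist_force: [-4.0, -1.9, 17.3]
grip_width: 0.0433
```

Emit:
{"fn": "arm_command", "kwargs": {
  "motion": "0 0 0 0 0 1 30; 0 0 0 0 0 0.5 30; 0 0 0 0 0 0 46; 0 0 0 0 0 0 48; 0 0 0 0 0 0 55; 0 0 0 0 0 0 65; 0 0 0 0 0 0 74; 0 0 0 0 0 0 74"
}}

```text
time_s: 11.6
position: [0.501, 0.0693, 0.1588]
tcp_rot: [0.563, -0.428, 0.428, -0.563]
wrist_force: [-0.2, 0.8, 0.2]
grip_width: 0.0724
```

Emit:
{"fn": "arm_command", "kwargs": {
  "motion": "0 0 0 0 0 5 74; 0 0 0 0 0 15 74; 0 0 0 0 0 25 74; 0 0 0 0 0 30 74; 0 0 0 0 0 30 74; 0 0 0 0 0 30 74; 0 0 0 0 0 10 74; 0 0 0 0 0 0 74"
}}

```text
time_s: 12.4
position: [0.5018, 0.0694, 0.3052]
tcp_rot: [-0.562, 0.427, -0.428, 0.564]
wrist_force: [-0.7, -0.4, -0.4]
grip_width: 0.074
```

```bash
python3 st.py; python3 -c "
from h import *
shot('wrist','w6');shot('scene','s6')
import cv2
cv2.imwrite('pics/s6c.png',cv2.resize(cv2.imread('pics/s6.png')[110:260,190:350],None,fx=4,fy=4))"
```

```text
12.4 pos [501.8  69.4 305.2] jaw 15.5 down [ 0.003  0.001 -1.   ] F [-0.7 -0.4 -0.4] w 0.074 q [-0.84  0.19  0.72  1.78 -0.14  1.22  0.19]
```

View pics/s6c.png

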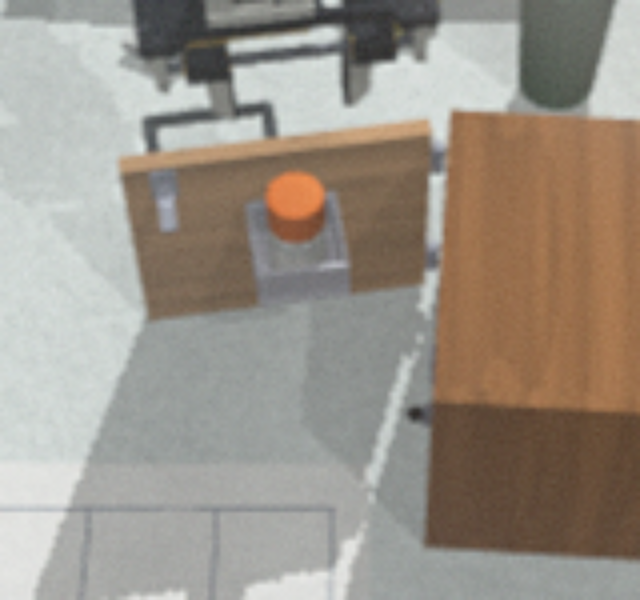

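View pics/w6.png

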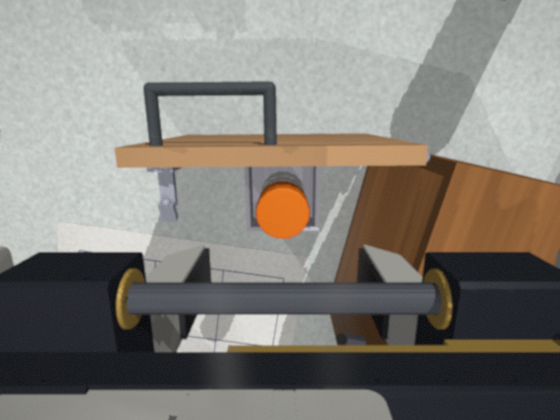

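Bottle stands upright in the rack, released. Now to the handle with the jaw axis across the bar.

Emit:
{"fn": "arm_command", "kwargs": {
  "motion": "0 0 -7 -5 5 0 28; 0 0 -8.3 -8 7 0 28; 0 0 -8.3 -8 7 0 28; 0 0 -8.3 -8 7 0 28; 0 0 -8.3 -8 7 0 28; 0 0 -8.3 -8 7 0 28; 0 0 -8.3 -8 7 0 28; 0 0 -8.3 -8 7 0 28; 0 0 -8.3 -8 7 0 28; 0 0 -8.3 -8 7 -10 28; 0 0 -8.3 -2 6 -20 28; 0 0 0 0 0 -10 28"
}}

```text
time_s: 13.7
position: [0.4203, 0.1437, 0.2615]
tcp_rot: [0.096, -0.7, 0.701, -0.094]
wrist_force: [-1.1, 0.2, 0.7]
grip_width: 0.0279
```

Emit:
{"fn": "arm_command", "kwargs": {
  "motion": "0 0 0 0 0 0 28; 0 0 0 0 0 0 28"
}}

```text
time_s: 13.9
position: [0.4221, 0.1427, 0.2637]
tcp_rot: [0.097, -0.7, 0.701, -0.096]
wrist_force: [0.4, -0.7, 0.2]
grip_width: 0.0283
```

```bash
python3 st.py; python3 -c "
from h import *
shot('wrist','w7');shot('scene','s7');shot('top','t7')
import cv2
cv2.imwrite('pics/s7c.png',cv2.resize(cv2.imread('pics/s7.png')[110:260,190:350],None,fx=4,fy=4))"
```

```text
13.9 pos [422.1 142.7 263.7] jaw -74.3 down [-0.001 -0.001 -1.   ] F [ 0.4 -0.7  0.2] w 0.0283 q [-1.19  0.1   0.83  1.97 -0.08  1.1  -1.62]
```

View pics/s7c.png

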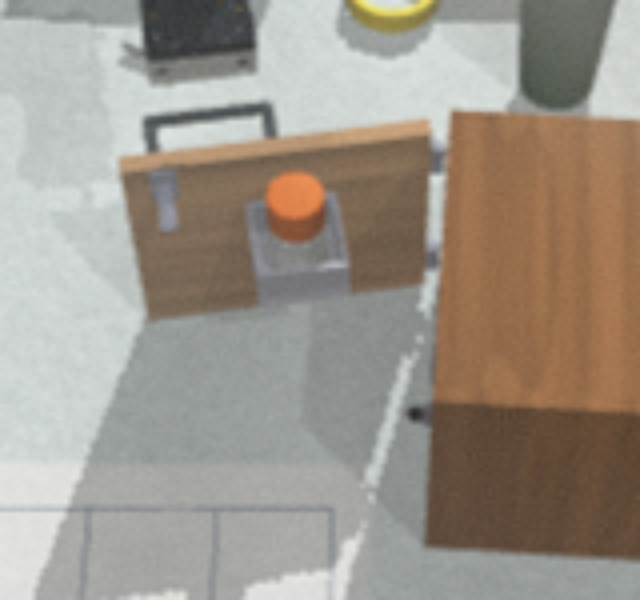

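View pics/w7.png

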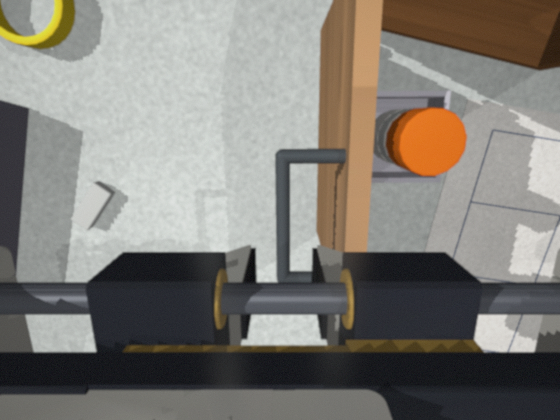

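Emit:
{"fn": "arm_command", "kwargs": {
  "motion": "0 0 0 0 0 -15 28; 0 0 0 0 0 -25 28; 0 0 0 0 0 -15 28; 0 0 0 0 0 0 28"
}}

```text
time_s: 14.45
position: [0.4213, 0.1428, 0.2078]
tcp_rot: [0.097, -0.7, 0.701, -0.095]
wrist_force: [-0.6, -0.0, -0.6]
grip_width: 0.0281
```

Emit:
{"fn": "arm_command", "kwargs": {
  "motion": "0 0 0 0 0 -8 28; 0 0 0 0 0 -8 28; 0 0 0 0 0 -8 28; 0 0 0 0 0 -7 28; 0 0 0 0 0 0 28"
}}

```text
time_s: 14.95
position: [0.4215, 0.1431, 0.177]
tcp_rot: [0.096, -0.7, 0.701, -0.095]
wrist_force: [-0.6, 0.3, 1.1]
grip_width: 0.028
```

```bash
python3 st.py; python3 -c "
from h import *
shot('wrist','w8');shot('scene','s8');shot('top','t8')
import cv2
cv2.imwrite('pics/s8c.png',cv2.resize(cv2.imread('pics/s8.png')[110:260,190:350],None,fx=4,fy=4))"
```

```text
14.95 pos [421.5 143.1 177. ] jaw -74.5 down [-0.001 -0.001 -1.   ] F [-0.6  0.3  1.1] w 0.028 q [-1.11  0.24  0.81  2.1  -0.22  0.89 -1.48]
```

View pics/s8c.png

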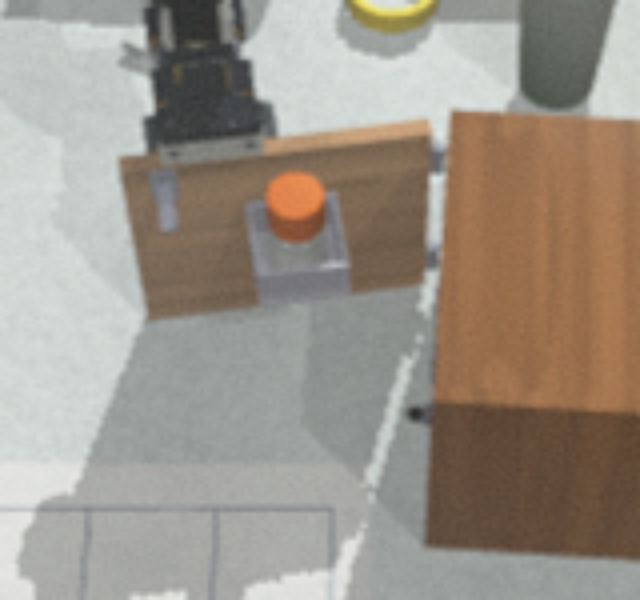

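View pics/w8.png

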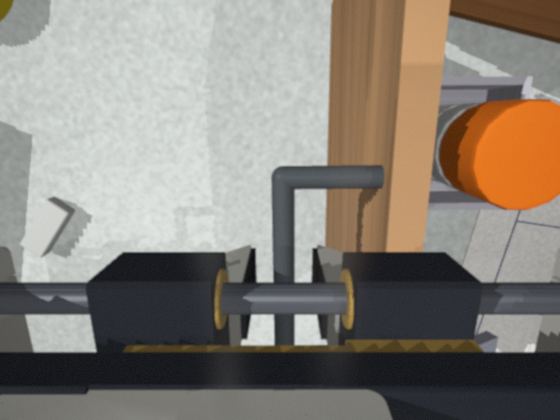

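```bash
cat > arc.py <<'E'
from geo import *
import sys
p=np.load('p.npy')
def tcp(th,off): return door([*p[:3],th],[-.057+off,-.165,.177])[:2]*1000
def plan(seq,cur):
    out=[];P=np.array(cur,float);a=None
    for th,off,dr in seq:
        d=np.round(tcp(th,off)-P,1);P=P+d;out.append((dr,*d))
    print('; '.join('0 0 %g %g %g 0 28'%o for o in out),P)
    return P
E
python3 - <<'E'
from arc import *
th=p[3];s=np.radians
seq=[(th,.003,0),(th,.006,0),(th,.009,0)]
st=[1,2,3]+[4]*15
for d in st: th-=s(d); seq.append((th,.009,d))
print(th)
P=plan(seq[:12],[421.9,143.3]); P=plan(seq[12:],P)
E
```

```text
0.19927173235804618
0 0 0 1.5 -2.8 0 28; 0 0 0 0.8 -2.9 0 28; 0 0 0 0.8 -2.8 0 28; 0 0 1 -0 -3 0 28; 0 0 2 0.1 -6 0 28; 0 0 3 0.7 -9 0 28; 0 0 4 1.5 -11.9 0 28; 0 0 4 2.4 -11.8 0 28; 0 0 4 3.2 -11.5 0 28; 0 0 4 3.9 -11.3 0 28; 0 0 4 4.8 -11.1 0 28; 0 0 4 5.5 -10.6 0 28 [447.1  48.6]
0 0 4 6.3 -10.2 0 28; 0 0 4 6.9 -9.8 0 28; 0 0 4 7.6 -9.3 0 28; 0 0 4 8.3 -8.7 0 28; 0 0 4 8.8 -8.1 0 28; 0 0 4 9.4 -7.5 0 28; 0 0 4 9.9 -6.8 0 28; 0 0 4 10.3 -6.1 0 28; 0 0 4 10.7 -5.4 0 28 [525.3 -23.3]
```

Emit:
{"fn": "arm_command", "kwargs": {
  "motion": "0 0 0 1.5 -2.8 0 28; 0 0 0 0.8 -2.9 0 28; 0 0 0 0.8 -2.8 0 28; 0 0 1 0 -3 0 28; 0 0 2 0.1 -6 0 28; 0 0 3 0.7 -9 0 28; 0 0 4 1.5 -11.9 0 28"
}}

```text
time_s: 15.8
position: [0.4275, 0.1051, 0.1779]
tcp_rot: [-0.158, 0.689, -0.689, 0.158]
wrist_force: [1.0, 1.4, 0.2]
grip_width: 0.0277
```

Emit:
{"fn": "arm_command", "kwargs": {
  "motion": "0 0 4 2.4 -11.8 0 28; 0 0 4 3.2 -11.5 0 28; 0 0 4 3.9 -11.3 0 28; 0 0 4 4.8 -11.1 0 28; 0 0 4 5.5 -10.6 0 28"
}}

```text
time_s: 16.3
position: [0.4473, 0.0481, 0.1779]
tcp_rot: [-0.275, 0.652, -0.651, 0.275]
wrist_force: [0.7, 0.6, -0.4]
grip_width: 0.0279
```

```bash
python3 st.py; python3 -c "
from h import *
shot('wrist','w9');shot('scene','s9')
import cv2
cv2.imwrite('pics/s9c.png',cv2.resize(cv2.imread('pics/s9.png')[110:260,190:350],None,fx=4,fy=4))"
```

```text
16.3 pos [447.3  48.1 177.9] jaw -44.2 down [-0.  0. -1.] F [ 0.7  0.6 -0.4] w 0.0279 q [-0.83  0.23  0.73  2.09 -0.2   0.89 -0.76]
```

View pics/s9c.png

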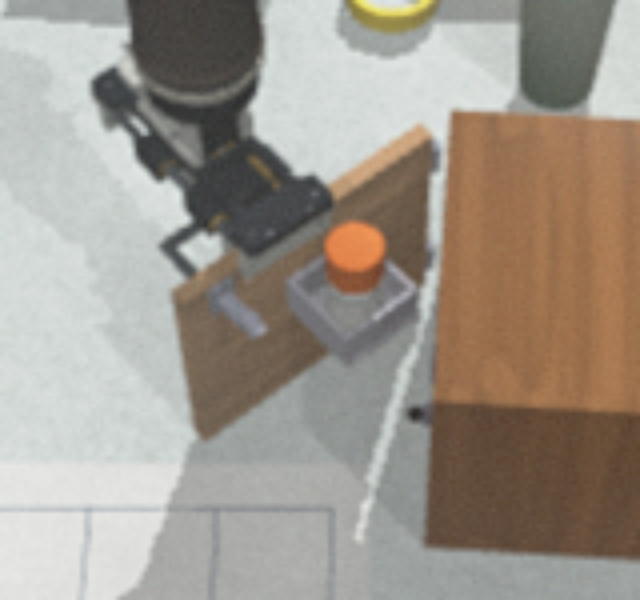

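View pics/w9.png

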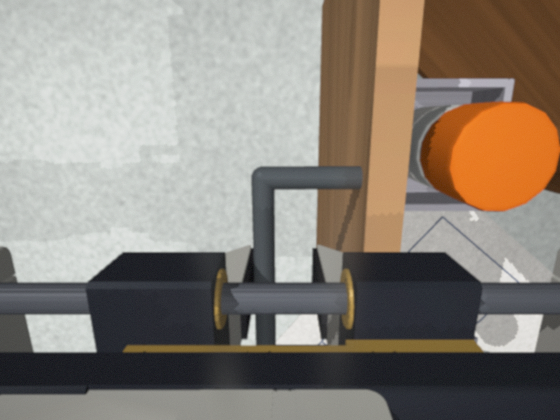

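Emit:
{"fn": "arm_command", "kwargs": {
  "motion": "0 0 4 6.3 -10.2 0 28; 0 0 4 6.9 -9.8 0 28; 0 0 4 7.6 -9.3 0 28; 0 0 4 8.3 -8.7 0 28; 0 0 4 8.8 -8.1 0 28; 0 0 4 9.4 -7.5 0 28"
}}

```text
time_s: 17.0
position: [0.4941, -0.0048, 0.1776]
tcp_rot: [-0.404, 0.581, -0.58, 0.403]
wrist_force: [-0.9, 0.4, 0.4]
grip_width: 0.0281
```

Emit:
{"fn": "arm_command", "kwargs": {
  "motion": "0 0 3 7.4 -5.1 0 28; 0 0 3 7.5 -4.7 0 28; 0 0 2 5.3 -3 0 28; 0 0 2 5.3 -3 0 28; 0 0 2 5.4 -2.5 0 28; 0 0 0 0 0 0 28"
}}

```text
time_s: 17.6
position: [0.5257, -0.0232, 0.1777]
tcp_rot: [0.461, -0.536, 0.536, -0.461]
wrist_force: [-0.3, -0.2, -0.2]
grip_width: 0.028
```

```bash
python3 st.py; python3 -c "
from h import *
shot('wrist','w10');shot('scene','s10')
import cv2
cv2.imwrite('pics/s10c.png',cv2.resize(cv2.imread('pics/s10.png')[110:260,190:350],None,fx=4,fy=4))"
```

```text
17.6 pos [525.7 -23.2 177.7] jaw -8.5 down [ 0. -0. -1.] F [-0.3 -0.2 -0.2] w 0.028 q [-0.5   0.35  0.58  1.91 -0.24  0.95  0.05]
```

View pics/s10c.png

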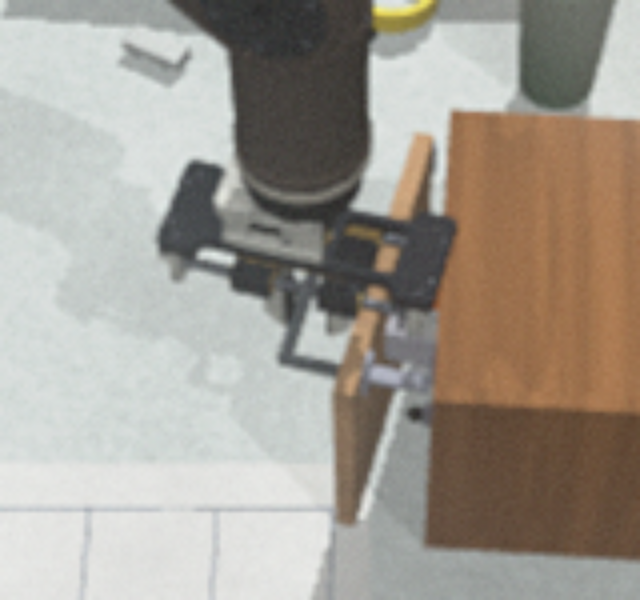

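View pics/w10.png

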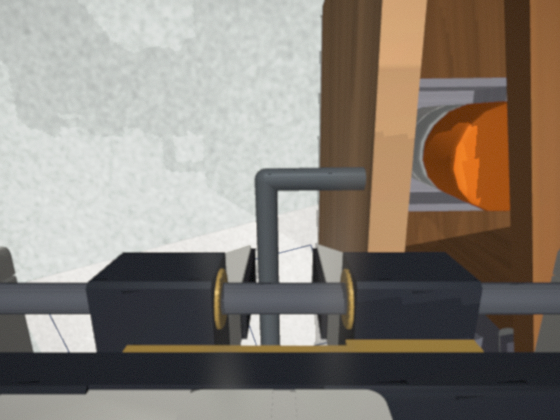

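Run:
```python
from arc import *
th=.19927;seq=[]
for i in range(30): th-=np.radians(.5); seq.append((th,.009,.5))
P=np.array([525.7,-23.3])
for i in range(0,30,6): P=plan(seq[i:i+6],P)
```

```text
0 0 0.5 1 -0.6 0 28; 0 0 0.5 1.4 -0.6 0 28; 0 0 0.5 1.3 -0.6 0 28; 0 0 0.5 1.4 -0.6 0 28; 0 0 0.5 1.4 -0.5 0 28; 0 0 0.5 1.4 -0.6 0 28 [533.6 -26.8]
0 0 0.5 1.4 -0.5 0 28; 0 0 0.5 1.4 -0.6 0 28; 0 0 0.5 1.4 -0.5 0 28; 0 0 0.5 1.4 -0.5 0 28; 0 0 0.5 1.4 -0.5 0 28; 0 0 0.5 1.4 -0.5 0 28 [542.  -29.9]
0 0 0.5 1.5 -0.5 0 28; 0 0 0.5 1.4 -0.4 0 28; 0 0 0.5 1.4 -0.5 0 28; 0 0 0.5 1.5 -0.4 0 28; 0 0 0.5 1.4 -0.4 0 28; 0 0 0.5 1.4 -0.4 0 28 [550.6 -32.5]
0 0 0.5 1.5 -0.4 0 28; 0 0 0.5 1.4 -0.4 0 28; 0 0 0.5 1.5 -0.4 0 28; 0 0 0.5 1.4 -0.3 0 28; 0 0 0.5 1.5 -0.4 0 28; 0 0 0.5 1.5 -0.3 0 28 [559.4 -34.7]
0 0 0.5 1.4 -0.3 0 28; 0 0 0.5 1.5 -0.4 0 28; 0 0 0.5 1.5 -0.2 0 28; 0 0 0.5 1.4 -0.3 0 28; 0 0 0.5 1.5 -0.3 0 28; 0 0 0.5 1.5 -0.3 0 28 [568.2 -36.5]
```

Emit:
{"fn": "arm_command", "kwargs": {
  "motion": "0 0 0.5 1 -0.6 0 28; 0 0 0.5 1.4 -0.6 0 28; 0 0 0.5 1.3 -0.6 0 28; 0 0 0.5 1.4 -0.6 0 28"
}}

```text
time_s: 18.1
position: [0.5306, -0.0256, 0.1778]
tcp_rot: [-0.471, 0.527, -0.527, 0.471]
wrist_force: [-0.8, 0.1, 1.0]
grip_width: 0.0276
```

Emit:
{"fn": "arm_command", "kwargs": {
  "motion": "0 0 0.5 1.4 -0.5 0 28; 0 0 0.5 1.4 -0.6 0 28; 0 0 0.5 1.4 -0.5 0 28"
}}

```text
time_s: 18.4
position: [0.5349, -0.0274, 0.1778]
tcp_rot: [0.478, -0.521, 0.521, -0.478]
wrist_force: [-0.2, 0.3, 0.6]
grip_width: 0.0275
```

Emit:
{"fn": "arm_command", "kwargs": {
  "motion": "0 0 0.5 1.4 -0.6 0 28; 0 0 0.5 1.4 -0.5 0 28"
}}

```text
time_s: 18.6
position: [0.5376, -0.0285, 0.1777]
tcp_rot: [-0.483, 0.517, -0.517, 0.483]
wrist_force: [-0.9, 1.5, -0.7]
grip_width: 0.028
```

Emit:
{"fn": "arm_command", "kwargs": {
  "motion": "0 0 0.5 1.4 -0.5 0 28; 0 0 0.5 1.4 -0.5 0 28"
}}

```text
time_s: 18.8
position: [0.539, -0.0288, 0.1775]
tcp_rot: [-0.488, 0.514, -0.512, 0.487]
wrist_force: [-8.3, 3.0, 7.0]
grip_width: 0.028
```

Emit:
{"fn": "arm_command", "kwargs": {
  "motion": "0 0 0.5 1.4 -0.5 0 28; 0 0 0.5 1.5 -0.5 0 28"
}}

```text
time_s: 19.0
position: [0.5409, -0.0295, 0.1774]
tcp_rot: [-0.492, 0.51, -0.507, 0.491]
wrist_force: [-10.6, 3.2, 8.3]
grip_width: 0.0281
```

Emit:
{"fn": "arm_command", "kwargs": {
  "motion": "0 0 0.5 1.4 -0.4 0 28; 0 0 0.5 1.4 -0.5 0 28"
}}

```text
time_s: 19.2
position: [0.5434, -0.0304, 0.1773]
tcp_rot: [-0.497, 0.506, -0.502, 0.495]
wrist_force: [-10.9, 4.2, 6.1]
grip_width: 0.0277
```

Emit:
{"fn": "arm_command", "kwargs": {
  "motion": "0 0 0.5 1.5 -0.4 0 28; 0 0 0.5 1.4 -0.4 0 28"
}}

```text
time_s: 19.4
position: [0.5464, -0.0315, 0.1773]
tcp_rot: [0.501, -0.501, 0.498, -0.499]
wrist_force: [-9.0, 2.6, 5.2]
grip_width: 0.028
```

Emit:
{"fn": "arm_command", "kwargs": {
  "motion": "0 0 0.5 1.4 -0.4 0 28; 0 0 0.5 1.5 -0.4 0 28"
}}

```text
time_s: 19.6
position: [0.5515, -0.033, 0.1776]
tcp_rot: [0.505, -0.495, 0.495, -0.504]
wrist_force: [-0.8, -0.7, -0.0]
grip_width: 0.028
```

Emit:
{"fn": "arm_command", "kwargs": {
  "motion": "0 0 0.5 1.4 -0.4 0 28; 0 0 0 0.7 -0.2 0 28"
}}

```text
time_s: 19.8
position: [0.5537, -0.0335, 0.1777]
tcp_rot: [0.507, -0.493, 0.493, -0.507]
wrist_force: [-4.3, 1.1, 3.2]
grip_width: 0.0284
```

Emit:
{"fn": "arm_command", "kwargs": {
  "motion": "0 0 0 0.7 -0.2 0 28"
}}

```text
time_s: 19.9
position: [0.5539, -0.0335, 0.1777]
tcp_rot: [0.507, -0.494, 0.493, -0.506]
wrist_force: [-7.3, 1.8, 4.4]
grip_width: 0.0279
```

Emit:
{"fn": "arm_command", "kwargs": {
  "motion": "0 0 0 0.7 -0.2 0 28"
}}

```text
time_s: 20.0
position: [0.554, -0.0336, 0.1776]
tcp_rot: [0.507, -0.494, 0.492, -0.506]
wrist_force: [-10.4, 2.3, 6.6]
grip_width: 0.028
```

The roller let go at t=19.6 (force fell to 0). The last three steps then pressed about 10 N on the stop, below the 15 N limit. Backing off now.

Emit:
{"fn": "arm_command", "kwargs": {
  "motion": "0 0 0 -3 0.5 0 28; 0 0 0 -4 0.5 0 28; 0 0 0 -3 0.2 0 28; 0 0 0 0 0 0 28"
}}

```text
time_s: 20.4
position: [0.5452, -0.0327, 0.1779]
tcp_rot: [-0.507, 0.493, -0.493, 0.507]
wrist_force: [-0.1, -0.6, -0.7]
grip_width: 0.0281
```

```bash
python3 st.py; python3 -c "
from h import *
shot('wrist','w11')"
```

```text
20.4 pos [545.2 -32.7 177.9] jaw 1.5 down [ 0.  0. -1.] F [-0.1 -0.6 -0.7] w 0.0281 q [-0.44  0.38  0.54  1.86 -0.23  0.96  0.23]
```

View pics/w11.png

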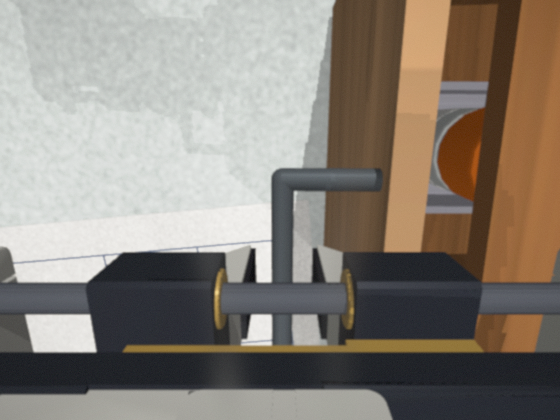

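Door stays put with the bar centred and untouched between the fingers. Lifting clear to let go fully and watch it.

Emit:
{"fn": "arm_command", "kwargs": {
  "motion": "0 0 0 0 0 8 28; 0 0 0 0 0 15 28; 0 0 0 -2 0 25 28; 0 0 0 -8 0 30 28; 0 0 0 -15 0 20 28; 0 0 0 -20 0 10 28; 0 0 0 -20 0 0 28; 0 0 0 -15 0 0 28; 0 0 0 0 0 0 28; 0 0 0 0 0 0 28; 0 0 0 0 0 0 28; 0 0 0 0 0 0 28"
}}

```text
time_s: 21.65
position: [0.466, -0.0327, 0.2858]
tcp_rot: [0.507, -0.493, 0.493, -0.507]
wrist_force: [-0.4, 0.1, -0.1]
grip_width: 0.0283
```

```bash
python3 st.py; python3 -c "
from h import *
shot('scene','s12');shot('top','t12')
import cv2
cv2.imwrite('pics/s12c.png',cv2.resize(cv2.imread('pics/s12.png')[110:260,190:350],None,fx=4,fy=4))"
```

```text
21.65 pos [466.  -32.7 285.8] jaw 1.5 down [ 0.    -0.001 -1.   ] F [-0.4  0.1 -0.1] w 0.0283 q [-0.55  0.12  0.57  1.88 -0.07  1.16  0.07]
```

Emit:
{"fn": "arm_command", "kwargs": {
  "motion": "0 0 0 0 0 0 28; 0 0 0 0 0 0 28; 0 0 0 0 0 0 28; 0 0 0 0 0 0 28; 0 0 0 0 0 0 28; 0 0 0 0 0 0 28; 0 0 0 0 0 0 28; 0 0 0 0 0 0 28; 0 0 0 0 0 0 28; 0 0 0 0 0 0 28; 0 0 0 0 0 0 28; 0 0 0 0 0 0 28"
}}

```text
time_s: 22.95
position: [0.4654, -0.0327, 0.2858]
tcp_rot: [-0.507, 0.493, -0.493, 0.507]
wrist_force: [-0.1, -0.5, 0.2]
grip_width: 0.0282
```

```bash
python3 st.py; python3 -c "
from geo import *
shot('scene','s13');shot('wrist','w13')
import cv2
a,b=[cv2.imread('pics/s%d.png'%i) for i in (12,13)]
cv2.imwrite('pics/s13c.png',np.hstack([cv2.resize(i[110:260,230:310],None,fx=4.5,fy=4) for i in (a,b)]))
p=np.load('p.npy')
for th in (-.03,0,.02,.05): print(th,proj('s13',door([*p[:3],th],[-.057,-.21,.19])),proj('w13',door([*p[:3],th],[-.057,-.12,.19])))"
```

```text
22.95 pos [465.4 -32.7 285.8] jaw 1.5 down [ 0. -0. -1.] F [-0.1 -0.5  0.2] w 0.0282 q [-0.55  0.12  0.57  1.88 -0.07  1.16  0.07]
-0.03 [276.23744548 205.6196963 ] [397.64177188 161.68476534]
0 [274.00995643 204.98550546] [392.89080136 159.57834463]
0.02 [272.54023971 204.53163387] [389.75757364 158.08772221]
0.05 [270.36036366 203.80489571] [385.11103564 155.72258733]
```

View pics/s13c.png

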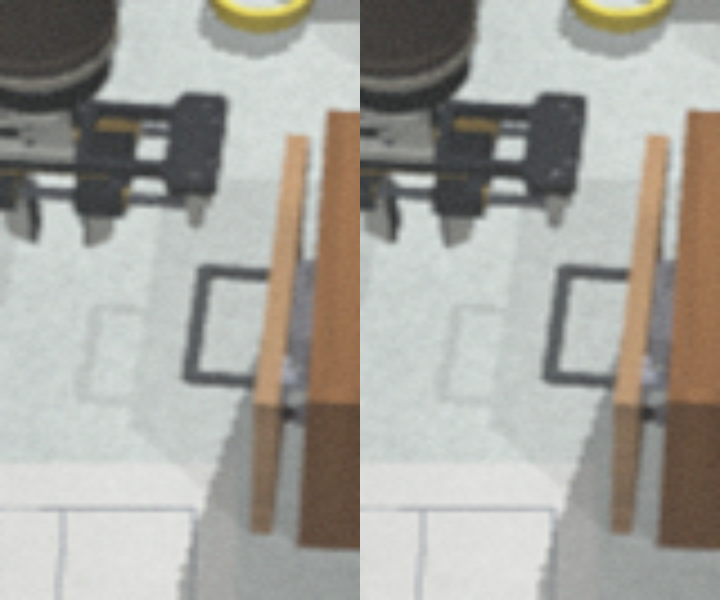

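View pics/w13.png

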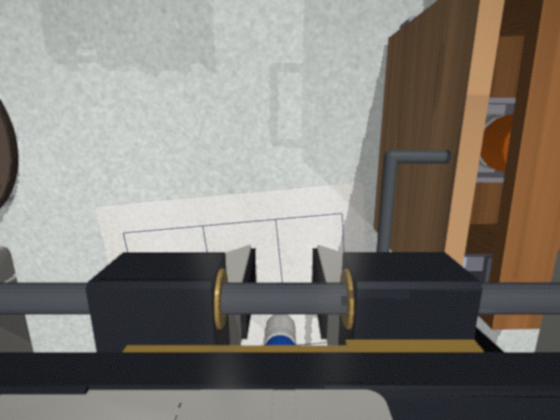

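Both views, 1.3 s apart, show the door unmoved: handle corner at about (272,204), giving θ≈0.025, which matches the shut range. Going back to the handle to pull it open.

Emit:
{"fn": "arm_command", "kwargs": {
  "motion": "0 0 0 15 0 0 28; 0 0 0 25 0 0 28; 0 0 0 25 0 -10 28; 0 0 0 15 0 -20 28; 0 0 0 0 0 -25 28; 0 0 0 0 0 -25 28; 0 0 0 0 0 -18 28; 0 0 0 0 0 -10 28; 0 0 0 0 0 0 28"
}}

```text
time_s: 23.95
position: [0.5447, -0.0326, 0.1768]
tcp_rot: [0.507, -0.494, 0.493, -0.506]
wrist_force: [-0.4, 0.1, 0.1]
grip_width: 0.028
```

```bash
python3 st.py; python3 -c "
from h import *
shot('wrist','w14')"
python3 - <<'E'
from arc import *
th0=.02; s=np.radians; th=th0; seq=[]
st=[.5]*12+[1,1.5,2,2.5,3,3.5]+[4]*14+[3,2.6,1.5]
for d in st:
    th+=s(d); seq.append((th,-.009,-d))
print(th,tcp(th0,-.009))
P=tcp(th0,-.009)
for i in range(0,len(seq),6): P=plan(seq[i:i+6],P)
E
```

```text
23.95 pos [544.7 -32.6 176.8] jaw 1.5 down [-0.002 -0.    -1.   ] F [-0.4  0.1  0.1] w 0.028 q [-0.44  0.38  0.55  1.86 -0.24  0.96  0.24]
1.4616419621473167 [536.33818556 -34.11577044]
0 0 -0.5 -1.5 0.5 0 28; 0 0 -0.5 -1.4 0.6 0 28; 0 0 -0.5 -1.5 0.5 0 28; 0 0 -0.5 -1.4 0.6 0 28; 0 0 -0.5 -1.4 0.6 0 28; 0 0 -0.5 -1.5 0.6 0 28 [527.63818556 -30.71577044]
0 0 -0.5 -1.4 0.6 0 28; 0 0 -0.5 -1.4 0.6 0 28; 0 0 -0.5 -1.4 0.7 0 28; 0 0 -0.5 -1.4 0.6 0 28; 0 0 -0.5 -1.4 0.7 0 28; 0 0 -0.5 -1.4 0.6 0 28 [519.23818556 -26.91577044]
0 0 -1 -2.8 1.4 0 28; 0 0 -1.5 -4.1 2.2 0 28; 0 0 -2 -5.4 3 0 28; 0 0 -2.5 -6.6 4.1 0 28; 0 0 -3 -7.7 5.2 0 28; 0 0 -3.5 -8.6 6.7 0 28 [484.03818556  -4.31577044]
0 0 -4 -9.3 8.2 0 28; 0 0 -4 -8.7 8.8 0 28; 0 0 -4 -8.1 9.4 0 28; 0 0 -4 -7.4 10 0 28; 0 0 -4 -6.7 10.4 0 28; 0 0 -4 -5.9 10.9 0 28 [437.93818556  53.38422956]
0 0 -4 -5.2 11.3 0 28; 0 0 -4 -4.3 11.6 0 28; 0 0 -4 -3.6 11.9 0 28; 0 0 -4 -2.7 12.1 0 28; 0 0 -4 -1.8 12.3 0 28; 0 0 -4 -1 12.3 0 28 [419.33818556 124.88422956]
0 0 -4 -0.2 12.4 0 28; 0 0 -4 0.8 12.4 0 28; 0 0 -3 1.1 9.3 0 28; 0 0 -2.6 1.3 7.9 0 28; 0 0 -1.5 1 4.6 0 28 [423.33818556 171.48422956]
```

View pics/w14.png

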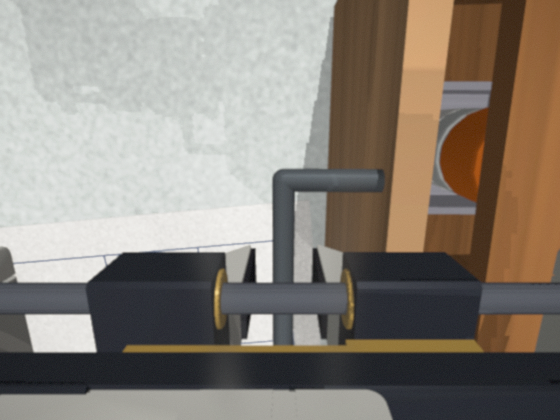

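Run:
```python
from arc import *
th0=.02; s=np.radians; th=th0; seq=[(th0,-.004,0)]
st=[.5]*11+[1,1.5,2,2.5,3,3.5]+[4]*12+[3.5,2.5,1.75,1]
for d in st:
    th+=s(d); seq.append((th,-.004,-d))
print(th)
P=[544.7,-32.6]
for i in range(0,len(seq),6): P=plan(seq[i:i+6],P)
```

```text
1.3420869083857048
0 0 0 -3.4 -1.3 0 28; 0 0 -0.5 -1.4 0.4 0 28; 0 0 -0.5 -1.5 0.5 0 28; 0 0 -0.5 -1.4 0.6 0 28; 0 0 -0.5 -1.5 0.5 0 28; 0 0 -0.5 -1.4 0.5 0 28 [534.1 -31.4]
0 0 -0.5 -1.4 0.6 0 28; 0 0 -0.5 -1.5 0.5 0 28; 0 0 -0.5 -1.4 0.6 0 28; 0 0 -0.5 -1.4 0.6 0 28; 0 0 -0.5 -1.4 0.6 0 28; 0 0 -0.5 -1.4 0.6 0 28 [525.6 -27.9]
0 0 -1 -2.8 1.3 0 28; 0 0 -1.5 -4.2 2 0 28; 0 0 -2 -5.4 2.8 0 28; 0 0 -2.5 -6.7 3.8 0 28; 0 0 -3 -7.8 5 0 28; 0 0 -3.5 -8.7 6.2 0 28 [490.   -6.8]
0 0 -4 -9.5 7.8 0 28; 0 0 -4 -8.9 8.4 0 28; 0 0 -4 -8.3 9.1 0 28; 0 0 -4 -7.7 9.6 0 28; 0 0 -4 -7 10.1 0 28; 0 0 -4 -6.2 10.5 0 28 [442.4  48.7]
0 0 -4 -5.5 11 0 28; 0 0 -4 -4.7 11.4 0 28; 0 0 -4 -3.9 11.6 0 28; 0 0 -4 -3.1 11.9 0 28; 0 0 -4 -2.3 12 0 28; 0 0 -4 -1.4 12.2 0 28 [421.5 118.8]
0 0 -3.5 -0.6 10.8 0 28; 0 0 -2.5 0.1 7.6 0 28; 0 0 -1.75 0.2 5.4 0 28; 0 0 -1 0.2 3.1 0 28 [421.4 145.7]
```

Emit:
{"fn": "arm_command", "kwargs": {
  "motion": "0 0 0 -1 0 0 18; 0 0 0 -1 0 0 18; 0 0 0 -1 0 0 18; 0 0 0 -0.5 0 0 18"
}}

```text
time_s: 24.4
position: [0.5419, -0.0326, 0.1783]
tcp_rot: [-0.506, 0.493, -0.493, 0.507]
wrist_force: [1.6, -0.2, 0.8]
grip_width: 0.0182
```

Now pulling through the catch in small steps.

Emit:
{"fn": "arm_command", "kwargs": {
  "motion": "0 0 0 -0.7 0.1 0 18; 0 0 0 -0.7 0.1 0 18"
}}

```text
time_s: 24.6
position: [0.5404, -0.0325, 0.1779]
tcp_rot: [-0.507, 0.493, -0.493, 0.507]
wrist_force: [-0.2, 0.8, 0.1]
grip_width: 0.018
```

Emit:
{"fn": "arm_command", "kwargs": {
  "motion": "0 0 0 -0.7 0.2 0 18; 0 0 -0.5 -0.7 0.2 0 18"
}}

```text
time_s: 24.8
position: [0.5398, -0.0322, 0.178]
tcp_rot: [-0.504, 0.495, -0.496, 0.505]
wrist_force: [4.5, -1.3, -2.7]
grip_width: 0.0182
```

Emit:
{"fn": "arm_command", "kwargs": {
  "motion": "0 0 0 -0.7 0.2 0 18; 0 0 -0.5 -0.7 0.2 0 18"
}}

```text
time_s: 25.0
position: [0.5392, -0.032, 0.178]
tcp_rot: [-0.502, 0.497, -0.499, 0.503]
wrist_force: [9.1, -1.6, -6.7]
grip_width: 0.018
```

Emit:
{"fn": "arm_command", "kwargs": {
  "motion": "0 0 0 -0.7 0.2 0 18; 0 0 -0.5 -0.7 0.2 0 18"
}}

```text
time_s: 25.2
position: [0.5387, -0.0317, 0.1781]
tcp_rot: [0.499, -0.498, 0.501, -0.501]
wrist_force: [12.5, -2.3, -8.6]
grip_width: 0.0184
```

Emit:
{"fn": "arm_command", "kwargs": {
  "motion": "0 0 0 -0.7 0.2 0 18; 0 0 -0.5 -0.7 0.2 0 18"
}}

```text
time_s: 25.4
position: [0.5362, -0.0309, 0.178]
tcp_rot: [0.497, -0.501, 0.503, -0.498]
wrist_force: [3.2, 0.8, -1.5]
grip_width: 0.0181
```

Emit:
{"fn": "arm_command", "kwargs": {
  "motion": "0 0 0 -0.7 0.2 0 18; 0 0 -0.5 -0.7 0.2 0 18"
}}

```text
time_s: 25.6
position: [0.5329, -0.0304, 0.1777]
tcp_rot: [-0.496, 0.504, -0.504, 0.496]
wrist_force: [0.6, 0.4, -0.0]
grip_width: 0.018
```

Through the catch: the force peaked at 12.5 N, then vanished. Continuing along the arc.

Emit:
{"fn": "arm_command", "kwargs": {
  "motion": "0 0 -0.5 -1.4 0.5 0 18; 0 0 -0.5 -1.5 0.5 0 18; 0 0 -0.5 -1.4 0.6 0 18; 0 0 -0.5 -1.4 0.6 0 18; 0 0 -0.5 -1.4 0.6 0 18; 0 0 -0.5 -1.4 0.6 0 18"
}}

```text
time_s: 26.2
position: [0.5248, -0.027, 0.1778]
tcp_rot: [-0.482, 0.517, -0.517, 0.482]
wrist_force: [0.2, -0.3, -1.0]
grip_width: 0.0182
```

Emit:
{"fn": "arm_command", "kwargs": {
  "motion": "0 0 -1 -2.8 1.3 0 18; 0 0 -1.5 -4.2 2 0 18; 0 0 -2 -5.4 2.8 0 18; 0 0 -2.5 -6.7 3.8 0 18; 0 0 -3 -7.8 5 0 18; 0 0 -3.5 -8.7 6.2 0 18"
}}

```text
time_s: 26.8
position: [0.4894, -0.0059, 0.178]
tcp_rot: [0.417, -0.571, 0.571, -0.418]
wrist_force: [1.9, 1.5, 0.0]
grip_width: 0.0181
```

```bash
python3 st.py; python3 -c "
from h import *
shot('wrist','w15')"
```

```text
26.8 pos [489.4  -5.9 178. ] jaw -17.7 down [ 0.001 -0.    -1.   ] F [1.9 1.5 0. ] w 0.0181 q [-0.6   0.29  0.64  2.   -0.22  0.92 -0.16]
```

View pics/w15.png

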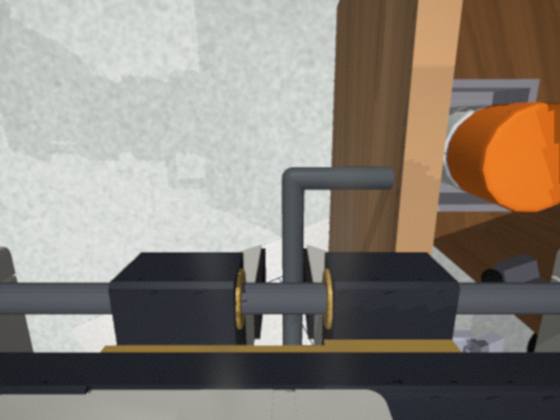

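Emit:
{"fn": "arm_command", "kwargs": {
  "motion": "0 0 -4 -9.5 7.8 0 18; 0 0 -4 -8.9 8.4 0 18; 0 0 -4 -8.3 9.1 0 18; 0 0 -4 -7.7 9.6 0 18; 0 0 -4 -7 10.1 0 18; 0 0 -4 -6.2 10.5 0 18"
}}

```text
time_s: 27.45
position: [0.4419, 0.0496, 0.178]
tcp_rot: [0.29, -0.645, 0.645, -0.29]
wrist_force: [1.9, -0.6, -0.7]
grip_width: 0.0182
```

Emit:
{"fn": "arm_command", "kwargs": {
  "motion": "0 0 -4 -5.5 11 0 18; 0 0 -4 -4.7 11.4 0 18; 0 0 -4 -3.9 11.6 0 18; 0 0 -4 -3.1 11.9 0 18; 0 0 -4 -2.3 12 0 18; 0 0 -4 -1.4 12.2 0 18"
}}

```text
time_s: 28.05
position: [0.421, 0.1198, 0.178]
tcp_rot: [0.149, -0.691, 0.691, -0.15]
wrist_force: [1.5, -1.9, 1.3]
grip_width: 0.018
```

Emit:
{"fn": "arm_command", "kwargs": {
  "motion": "0 0 -3.5 -0.6 10.8 0 18; 0 0 -2.5 0.1 7.6 0 18; 0 0 -1.5 0.2 5.4 0 18; 0 0 -1 0.2 3.1 0 18; 0 0 0 0 0 0 18; 0 0 0 0 0 0 26; 0 0 0 0 0 0 26; 0 0 0 0 0 0 26"
}}

```text
time_s: 28.85
position: [0.4207, 0.1462, 0.1778]
tcp_rot: [-0.099, 0.7, -0.7, 0.099]
wrist_force: [0.4, 1.2, 0.6]
grip_width: 0.0257
```

```bash
python3 st.py; python3 -c "
from h import *
shot('wrist','w16')"
```

```text
28.85 pos [420.7 146.2 177.8] jaw -74.0 down [-0.  0. -1.] F [0.4 1.2 0.6] w 0.0257 q [-1.12  0.23  0.81  2.1  -0.22  0.89 -1.48]
```

View pics/w16.png

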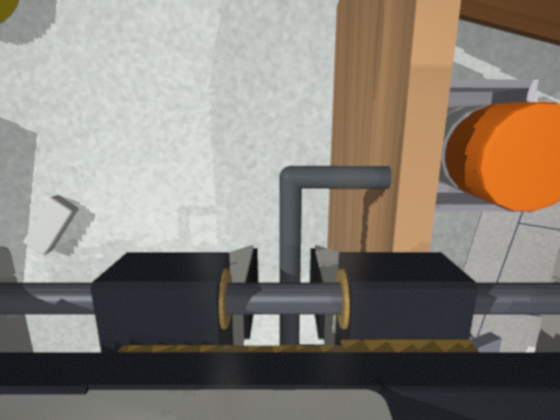

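Emit:
{"fn": "arm_command", "kwargs": {
  "motion": "0 0 0 0.4 -1.5 0 28; 0 0 0 0.2 -1 0 28; 0 0 0 0 0 5 28; 0 0 0 0 0 15 28; 0 0 0 0 0 25 28; 0 0 0 0 0 35 28; 0 0 0 0 0 30 28; 0 0 0 -8 20 10 28; 0 0 0 -12 35 0 28; 0 0 0 -12 35 0 28; 0 0 0 -12 35 0 28; 0 0 0 -10 35 0 28"
}}

```text
time_s: 30.1
position: [0.3666, 0.3053, 0.2983]
tcp_rot: [-0.099, 0.7, -0.7, 0.099]
wrist_force: [0.2, -0.4, 0.2]
grip_width: 0.028
```

Emit:
{"fn": "arm_command", "kwargs": {
  "motion": "0 0 0 -10 30 0 28; 0 0 0 -5 20 0 28; 0 0 0 0 0 0 28; 0 0 0 0 0 0 28; 0 0 0 0 0 0 28"
}}

```text
time_s: 30.6
position: [0.3532, 0.3526, 0.298]
tcp_rot: [0.098, -0.7, 0.7, -0.098]
wrist_force: [-0.1, 0.1, 0.6]
grip_width: 0.0284
```

```bash
python3 st.py; python3 -c "
from h import *
shot('scene','s17');shot('top','t17')
import cv2
cv2.imwrite('pics/s17c.png',cv2.resize(cv2.imread('pics/s17.png')[110:260,190:350],None,fx=4,fy=4))"
```

```text
30.6 pos [353.2 352.6 298. ] jaw -74.1 down [ 0. -0. -1.] F [-0.1  0.1  0.6] w 0.0284 q [-1.46  0.18  0.68  1.8  -0.12  1.2  -2.04]
```

View pics/s17c.png

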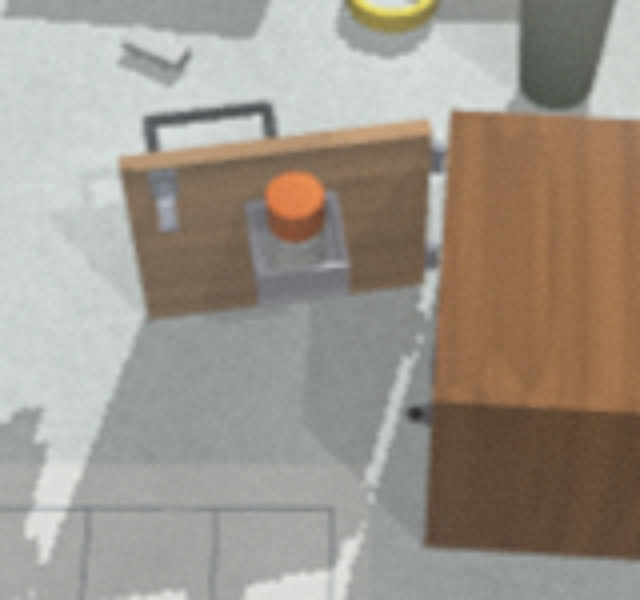

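View pics/t17.png

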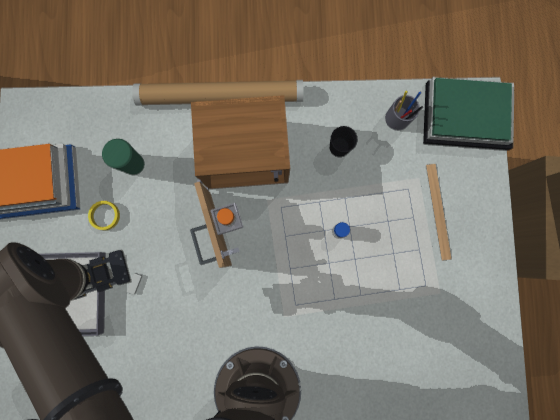

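The door stands as it was found and the bottle is upright in the rack. The other things are unmoved: blue bottle (342,230), cup (343,141), tape (104,215), ruler and tumbler. The robot is clear.

```bash
python3 -c "
from bench import r
print(r.sign_off())"
```

```text
the job is handed in; nothing more can be done
None
```

The job is done and handed in at about 31 s. The orange-capped bottle was set in the rack, the door was closed until the catch snapped, and then it was pulled open again.

- **Closing:** The roller resisted with about 9–11 N at the handle, then the force fell to nothing as the catch snapped. I had already queued three more small steps, and they pressed about 10 N on the stop, under the 15 N limit. I backed off straight away.
- **Letting go:** With the gripper well away for over a second, the door stayed shut. Two pictures 1.3 s apart were the same, with the hinge at about 0.025 rad.
- **Opening:** The pull peaked at about 12.5 N along x, where 5–12 N was expected, and the catch released cleanly. I swung the door back to about 1.35 rad, as it was found.
- **Last check:** The final top and scene pictures show the bottle upright in the rack and the door wide open. The other things looked to be in their old places and the gripper was clear of everything. I compared the pictures by eye and did not measure every object.

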